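# Take the temperature of a gilded rosette

### The job

Take the pistol-shaped infrared thermometer off its wooden stand and point it square-on at the round boss in the middle of the square gilded rosette pinned to one of the two slanted easels, its nose about 10 cm away, and keep it steady there for about three seconds. Then lay it back on top of both uprights of its stand, the grip hanging between them, letting go only once it rests there. The gilding is fresh: do not touch either easel or its ornament.

Things in the scene. Friction and masses are not known exactly. Their poses are not given: they have to be found in the camera images.
- thermo: Pistol-shaped infrared thermometer, 0.24 kg. Sizes in mm. Grey barrel: x -85 to 65, 36 wide (y), z 0 to 42; black nose, dia 32, continues it to x = 85. Black grip 34 x 28 hangs from the barrel at x = 0 down to z = -85. Origin: mid-width on the barrel's underside, above the grip, near the centre of mass. x: along the barrel to the nose, the measuring direction; z up. Starts level on the stand.
- nozzle (a point): Centre of the lens in the thermometer's nose, at (85, 0, 21) mm in the thermometer's frame; same axes; it measures along +x.
- stand: Fixed wooden stand (mm): foot 160 x 80 x 14, two uprights 16 thick (x), 60 wide (y), flat tops at z = 110, centred at x = 50 and x = -65. The barrel lies along x across both tops, the grip in the 99 gap. Origin: on the bench; the thermometer in place has its frame 110 straight above this one. x along the stand, z up.
- easel_square: Fixed easel holding the square rosette: (mm) wooden base 130 x 130, plywood display board 140 x 140 x 16 whose centre is 100 above the bench, its face looking to the easel's +x and 30 degrees upward; total height about 165. Origin: on the bench under the board's centre. z up.
- rosette: Gilded (brass-coloured) SQUARE leafed rosette, 120 x 120 x 8 mm plate with eight raised leaves up to 17 high and a round boss in the middle, 40 in diameter, 26 high; fixed on the board of easel_square. Origin: centre of its back; z is the outward normal of its face (30 degrees above level).
- boss (a point): Top of the rosette's boss, the point to measure; 26 mm along z from rosette's origin.
- easel_round: A second fixed easel, same shape and axes as easel_square, but with a ROUND gilded ornament 116 mm in diameter with a beaded rim and a like boss. Not to be measured or touched. The two easels may stand in either order.
There are look-alikes about, which are no part of the job. What is shaped like the easel_square but blue or green is not meant.

How it is judged (in metres and radians):
On the way, in this order (a step that is already met when the one before it is completed fails the run):
1. Held thermometer aimed at the square rosette's boss, steady for 1.5 s: lens 50 to 160 mm off, boss within 18 mm of the axis each way, axis within 0.45 rad of the normal, under 30 mm/s, 0.2 rad/s (x of boss in the frame of nozzle between 0.05 and 0.16 m and y of boss in the frame of nozzle between -0.018 and 0.018 m and z of boss in the frame of nozzle between -0.018 and 0.018 m and angle between the x axis of thermo and the z axis of rosette, either way round below 0.45 rad and linear speed of thermo below 0.03 m/s and angular speed of thermo below 0.2 rad/s and contact force between the fingers and thermo above 0.5 N), for 1.5 s.
2. The thermometer is set in place on the stand (limits as at the end) while the fingers still hold it (x of thermo in the frame of stand between -0.02 and 0.02 m and y of thermo in the frame of stand between -0.016 and 0.016 m and z of thermo in the frame of stand between 0.104 and 0.116 m and angle between the x axis of thermo and the x axis of stand, either way round below 0.25 rad and angle between thermo's own z axis and vertical below 0.1 rad and contact force between the fingers and thermo above 0.3 N), for 0.1 s.
At the end, for the whole second after the job is handed in: The thermometer lies released and at rest on both uprights of the stand: its origin within 20 mm along the stand, 16 mm across it and 6 mm in height of its place, lengthwise to 0.25 rad (either way round), upright to 0.1 rad (x of thermo in the frame of stand between -0.02 and 0.02 m and y of thermo in the frame of stand between -0.016 and 0.016 m and z of thermo in the frame of stand between 0.104 and 0.116 m and angle between the x axis of thermo and the x axis of stand, either way round below 0.25 rad and angle between thermo's own z axis and vertical below 0.1 rad and contact force between the fingers and thermo below 0.1 N and linear speed of thermo below 0.02 m/s); the robot touches nothing.
It fails at once if An easel or its ornament is touched (over 0.5 N) (contact force between any of easel_square, easel_round and anything else above 0.5 N).
It also fails if it takes over 59 s, if anything falls off the work surface, if the arm or the gripper's body presses on something with over 40 N, if the wrist force passes 120 N, or if a joint passes its speed limit or range.

### The arm

A 6-joint arm with a two-finger parallel gripper is mounted at the origin on the work surface. World frame = base frame: x ahead of the robot, y to its left, z up, the work surface at z = 0. Lengths are in mm, angles in rad, forces in N, time in s.
With the tool pointing down it reaches from about 350 to 950 mm from the base axis. Payload 17.4 kg.
Tool frame: the origin (TCP) lies midway between the tips of the shut fingers; the grasp point (between the pads) lies 19 mm behind it; z points along the fingers, y is the direction in which the jaws open and shut (so a half turn about z gives the same grasp; the last joint's range is limited). The gripper opens to 93 mm and grips with 3 to 60 N. Pads are 15 mm wide; open, the fingers measure 128 mm over their backs; the gripper's body (75 mm by 188 mm) begins 65 mm behind the grasp point.
Start: joints at [-1.163, 0.116, 1.442, -0, 1.584, -0.038], TCP at [291.038, -609.039, 180.246] pointing down, gripper open.
Joint ranges: [-2.83, 2.83], [-0.83, 2.19], [0.07, 2.5], [-1.14, 4.28], [0.01, 3], [-2.97, 2.97]. Speed limits (rad/s): [1.89, 1.89, 2.22, 3.14, 3.14, 3.14].

### API

Orientations are given as a rotation vector (axis times angle).
In Python, from station import state, snapshot, hand_in gives the robot as it stands. The module is installed in compiled form; this text tells all that it offers.
- The arm moves only by the tool drive_tool, never from a script. Its argument "series" is a list that holds one entry, the list of rows, each a list of 7 numbers: the shift along the world's x, y, z in m, then the turn, a rotation vector about the world's x, y, z in degrees, then the finger opening in m, from 0 to 0.093. A call has exactly 8 rows; each row is the pose to reach, as a shift and turn from the pose measured when the call began; what a row does not reach only later rows make up. A row lasts 1/12 s, in which the tool goes at most 41.7 mm and 7.16 degrees, less where a joint would pass 70% of its speed; a pose out of reach is approached as far as the arm can. A call with a gripper value outside its range is refused whole. The fingers move at their own pace and stop on an object; the grip force is fixed at half the most. Time passes only in rows, so rows that repeat a pose let the fingers close, or fill a call up. It gives the time, the measured TCP pose, the force and the opening at its end, in the units of the state.
- state(): the state, without advancing time (a new reading comes with each control period).
- snapshot(name): name is "scene" or "top" or "wrist"; returns a dict with "img" (420x560x3 uint8, red, green, blue), "fx", "fy", "cx", "cy" (pixels), "R" (3x3) and "t" (3): a world point X has camera coordinates R X + t. Camera axes: x right, y down, z forward; pixel columns grow to the right and rows downward; lengths in mm; the calibration is good to about 2 mm. A picture is of the moment at which its call begins. There is no depth.
- hand_in(): hands the job in, once; it reports no verdict.
The state is a dict: "time": time; "joint_positions": joint angles; "dq": joint speeds; "tau": joint torques, N m; "ee_pos": TCP position; "ee_rot": TCP orientation; "wrist_force": force on the tool from outside, world axes, zero at the start; "torque": the same for the moment, N m; "width": finger opening in mm.
Only numpy, scipy, OpenCV 4.12 (cv2) and the standard library are available. Lean on these libraries where they do the work, as an engineer would, in place of code of your own. Each camera call takes 0.05 s, during which the arm holds its last target. There are 200 camera calls.

## Working session

There is one attempt and no reset: what is moved stays moved. The work goes in short steps, Python scripts to look and compute and a tool call to move; the robot and the scene stay as the last step left them, time stands still between calls to the robot, and variables do not carry over. Pictures are saved under pics/ and viewed, about 8 in all and at most 12, crops included, and the job is handed in when it is done.

Besides the shell and the picture viewer there is one more tool, called after ">>>" as name(argument=value, ...) on one line, values as JSON. drive_tool: Moves the arm, as the interface text tells. Its arguments: {"type":"object","properties":{"series":{"type":"array","items":{"type":"array","items":{"type":"array","items":{"type":"number"}}}}},"required":["series"]}

```bash
mkdir -p pics; cat > h.py <<'E'
import numpy as np, cv2
from station import state, snapshot, hand_in
def save(s,n): cv2.imwrite('pics/'+n, s['img'][:,:,::-1])
def ray(s,u,v):
    R=np.array(s['R']);t=np.array(s['t'])
    return -R.T@t, R.T@np.array([(u-s['cx'])/s['fx'],(v-s['cy'])/s['fy'],1])
def onz(s,u,v,z):
    o,d=ray(s,u,v); return o+d*(z-o[2])/d[2]
def tri(obs):
    A=np.zeros((3,3));b=np.zeros(3)
    for s,u,v in obs:
        o,d=ray(s,u,v);d=d/np.linalg.norm(d);P=np.eye(3)-np.outer(d,d);A+=P;b+=P@o
    X=np.linalg.solve(A,b); return X,[np.round(np.array(proj(s,X))-[u,v],1) for s,u,v in obs]
def proj(s,X):
    c=np.array(s['R'])@X+np.array(s['t']); return s['fx']*c[0]/c[2]+s['cx'], s['fy']*c[1]/c[2]+s['cy']
E
python3 - <<'E'
from h import *
import pickle
d={n:snapshot(n) for n in('scene','top')}
for n,s in d.items():
    save(s,n+'0.png'); print(n,s['fx'],s['cx'],s['cy'],np.round(ray(s,s['cx'],s['cy']),2))
pickle.dump(d,open('s0.pkl','wb'));print(state())
E
```

```text
scene 428.2565802772745 283.9496716618218 206.05128986376093 [[ 9.3613e+02  8.8302e+02  9.2376e+02]
 [-4.4000e-01 -6.3000e-01 -6.4000e-01]]
top 503.4001297162117 285.39406868171056 204.60709199726668 [[ 2.83750e+02  8.48200e+01  1.50512e+03]
 [ 7.00000e-02 -2.00000e-02 -1.00000e+00]]
{'time': 0.1, 'joint_positions': array([-1.16279964e+00,  1.16430348e-01,  1.44216348e+00, -3.82355210e-05,
        1.58403634e+00, -3.77576802e-02]), 'dq': array([ 0.00133837,  0.00031499, -0.00115591, -0.000245  ,  0.00070328,
        0.0003256 ]), 'tau': array([ 7.77585228e-04, -7.22893381e+01, -6.23868513e+01,  7.81540526e-02,
        2.27697089e-02, -5.62131572e-05]), 'ee_pos': array([ 290.93609799, -608.83536091,  179.60593134]), 'ee_rot': array([-3.06289946e+00, -6.94182211e-01,  3.58886208e-04]), 'wrist_force': array([-0.58395979,  0.55391292,  0.44298766]), 'torque': array([-0.00355638,  0.03003033,  0.01428092]), 'width': 93.00566191202321}
```

View pics/scene0.png

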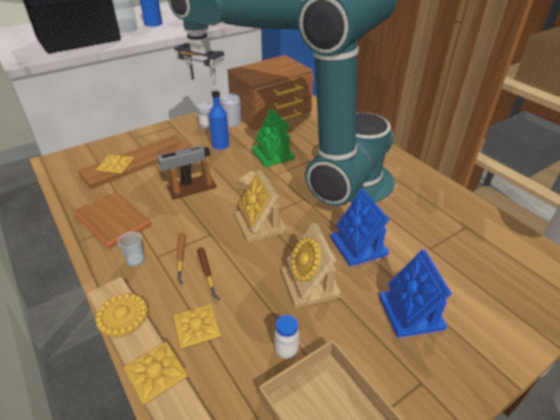

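View pics/top0.png

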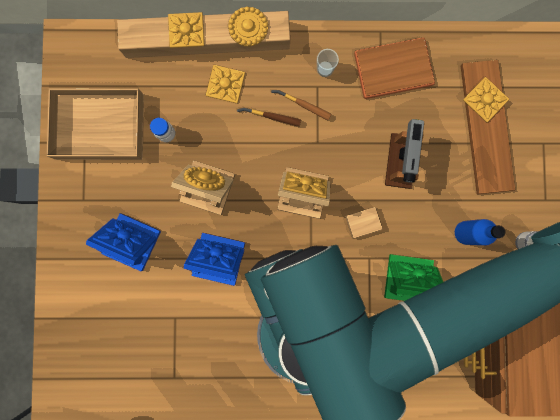

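Candidates for the thermometer: only the grey/black pistol (scene 185,158; top 412,150). For the square easel: the wooden one at scene (258,200) / top (305,188). Others are the wooden round one (scene 308,265 / top 205,182), the blue ones (360,225; 415,290), the green one (272,140), and loose ornaments on the bench. Close crops follow to check.

```bash
python3 - <<'E'
import cv2,numpy as np
a=cv2.imread('pics/scene0.png');b=cv2.imread('pics/top0.png')
def c(i,x,y,w=80,h=60): return cv2.resize(i[y:y+h,x:x+w],(400,300),interpolation=cv2.INTER_CUBIC)
cv2.imwrite('pics/c.png',np.vstack([np.hstack([c(a,150,140),c(a,220,165,100,75)]),np.hstack([c(b,370,115,107,80),c(b,265,155)])]))
E
```

```text
(no output)
```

View pics/c.png

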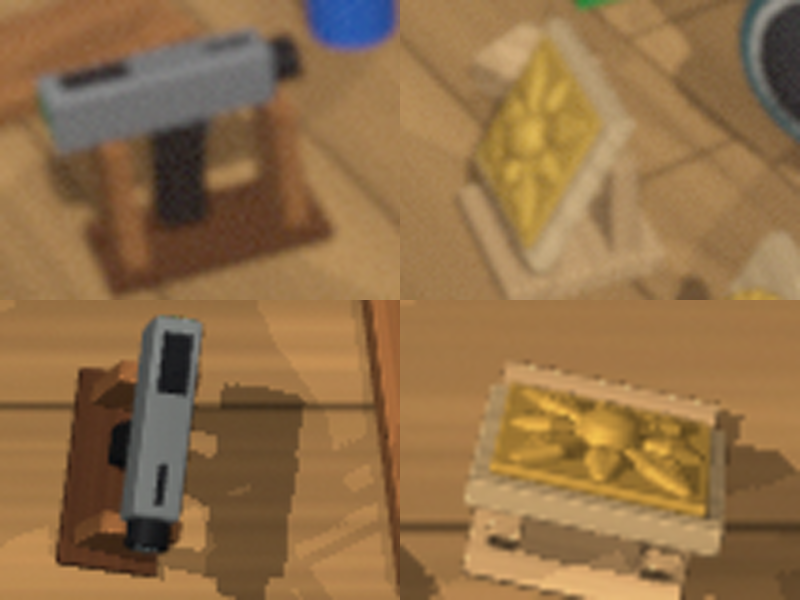

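The thermometer's nose faces the robot (-x), and the square gilded rosette on plain wood faces +x. Now triangulating.

```bash
python3 - <<'E'
from h import *
import pickle
np.set_printoptions(precision=1,suppress=True)
d=pickle.load(open('s0.pkl','rb'));S,T=d['scene'],d['top']
sc=lambda x,y:(220+(x-400)/4,165+y/4); tp=lambda x,y:(265+(x-400)/5,155+(y-300)/5)
P={}
for n,a,b in [('R',(605,125),(490,472)),('T',(548,38),(708,513)),('B',(527,248),(510,383)),('L',(478,155),(714,428)),('boss',(527,132),(612,430))]:
    X,e=tri([(S,*sc(*a)),(T,*tp(*b))]);P[n]=X;print(n,X,e)
n=np.cross(P['R']-P['B'],P['L']-P['B']);n/=np.linalg.norm(n)
print('edges',[np.linalg.norm(P[a]-P[b]) for a,b in('RT','TL','LB','BR')],'n',n,'mean',sum(P[k] for k in'RTBL')/4)
yv=(P['R']-P['T']+P['B']-P['L']);print('yaw',np.degrees(np.arctan2(-yv[0],yv[1])))
t2=lambda x,y:(370+x/3.74,115+(y-300)/3.75)
for q in[(203,320),(178,522),(157,318),(135,518)]: print('top edge z152',onz(T,*t2(*q),152))
s2=lambda x,y:(150+x/5,140+y/5)
print('nose',tri([(S,*s2(288,57)),(T,*t2(150,532))]))
# scene top-face outline corners at z=152: far-tail, tail-near, nose-near, nose-far
for q in[(40,82),(55,105),(275,65),(262,35)]: print('sc z152',onz(S,*s2(*q),152))
E
```

```text
R [414.1  70.4 153.8] [array([-0.4, -0. ]), array([-0.3,  0.4])]
T [391.3 -46.8 151.8] [array([-0.8, -0.1]), array([-0.5,  0.7])]
B [475.8  57.5  55.1] [array([-0.3, -0. ]), array([-0.2,  0.3])]
L [450.  -61.1  51.7] [array([-0.3, -0. ]), array([-0.2,  0.3])]
boss [441.    2.4 113.9] [array([-0.6, -0.1]), array([-0.4,  0.6])]
edges [np.float64(119.3788691938526), np.float64(116.89723010425297), np.float64(121.44034360203743), np.float64(117.13495988423222)] n [ 0.8 -0.2  0.5] mean [432.8   5.  103.1]
yaw -11.659244101127193
top edge z152 [ 605.5 -317.2  152. ]
top edge z152 [ 457.1 -296.1  152. ]
top edge z152 [ 606.9 -283.4  152. ]
top edge z152 [ 460.  -264.8  152. ]
nose (array([ 448.3, -278. ,  132.9]), [array([-1.3, -0.2]), array([-0.9,  1.4])])
sc z152 [ 604.4 -307.7  152. ]
sc z152 [ 606.6 -277.2  152. ]
sc z152 [ 468.6 -242.2  152. ]
sc z152 [ 459.3 -280.2  152. ]
```

>>> drive_tool(series=[[[0, 0, 0.04, 0, 0, 0, 0.093], [0, 0.005, 0.08, 0, 0, -4, 0.093], [0.01, 0.02, 0.12, 0, 0, -9, 0.093], [0.03, 0.05, 0.12, 0, 0, -14, 0.093], [0.05, 0.085, 0.12, 0, 0, -19, 0.093], [0.075, 0.12, 0.12, 0, 0, -24, 0.093], [0.1, 0.15, 0.12, 0, 0, -29, 0.093], [0.12, 0.18, 0.12, 0, 0, -33, 0.093]]])

```text
time: 0.77
ee_pos: [412.0, -426.9, 299.3]
ee_rot: [-3.133, 0.211, -0.0]
wrist_force: [-0.0, 0.3, -0.0]
width: 92.8
```

>>> drive_tool(series=[[[0.02, 0.03, 0, 0, 0, 0, 0.093], [0.04, 0.06, 0, 0, 0, 0, 0.093], [0.06, 0.085, 0, 0, 0, 0, 0.093], [0.08, 0.11, 0, 0, 0, 0, 0.093], [0.1, 0.13, 0, 0, 0, 0, 0.093], [0.11, 0.14, 0, 0, 0, 0, 0.093], [0.111, 0.14, 0, 0, 0, 0, 0.093], [0.111, 0.14, 0, 0, 0, 0, 0.093]]])

```text
time: 1.43
ee_pos: [523.1, -286.9, 298.9]
ee_rot: [-3.133, 0.21, 0.001]
wrist_force: [-0.1, 0.4, -0.4]
width: 93.1
```

```bash
python3 - <<'E'
from h import *
import pickle
s=state();print(s['time'],s['ee_pos'],s['ee_rot'],s['joint_positions'])
w=snapshot('wrist');save(w,'w1.png');pickle.dump(w,open('w1.pkl','wb'));print(w['fx'],ray(w,w['cx'],w['cy']))
for X in[(606,-300,152),(458,-280,152),(522,-289,152)]:print(proj(w,np.array(X)))
E
```

```text
1.4333 [ 523.08309456 -286.94544152  298.91405536] [-3.13318652e+00  2.09672930e-01  1.12108701e-03] [-5.45017025e-01 -6.01397198e-02  1.43134537e+00  9.31428472e-04
  1.77166423e+00  1.15960536e+00]
294.35156327835034 (array([ 599.96540127, -297.22025052,  503.21443612]), array([-0.27855996,  0.03756087, -0.95968408]))
(np.float64(285.60181686581694), np.float64(122.80111681954311))
(np.float64(285.1643853425066), np.float64(244.87071046201683))
(np.float64(285.62654935397023), np.float64(195.54904282229478))
```

View pics/w1.png

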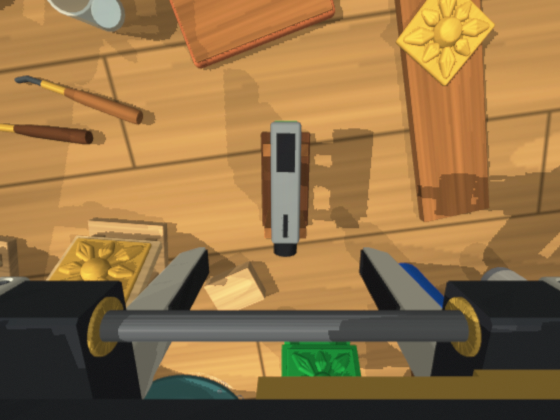

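The wrist view shows the thermometer at (286,122) to (285,243), which matches the predicted projection within 1–2 px. Descending and grasping now.

>>> drive_tool(series=[[[0, -0.001, -0.04, 0, 0, 0, 0.093], [-0.001, -0.002, -0.08, 0, 0, 0, 0.093], [-0.001, -0.002, -0.11, 0, 0, 0, 0.093], [-0.001, -0.002, -0.135, 0, 0, 0, 0.093], [-0.001, -0.002, -0.155, 0, 0, 0, 0.093], [-0.001, -0.002, -0.172, 0, 0, 0, 0.093], [-0.001, -0.002, -0.185, 0, 0, 0, 0.093], [-0.001, -0.002, -0.185, 0, 0, 0, 0.093]]])

```text
time: 2.15
ee_pos: [520.0, -289.9, 111.3]
ee_rot: [-3.132, 0.213, 0.006]
wrist_force: [-0.1, -0.4, -0.4]
width: 92.9
```

```bash
python3 - <<'E'
from h import *
import pickle
d=pickle.load(open('s0.pkl','rb'));w=pickle.load(open('w1.pkl','rb'))
a=(220+127/4,165+132/4);b=(265+212/5,155+130/5)
print(tri([(w,95,270),(d['top'],*b)]));print(tri([(w,95,270),(d['scene'],*a)]));print(tri([(w,95,270),(d['scene'],*a),(d['top'],*b)]))
E
```

```text
(array([441.62387538,   0.96951081, 115.87907085]), [array([-0.5, -0.4]), array([0.2, 0.3])])
(array([439.41083655,   2.82985977, 112.98627733]), [array([-0. ,  0.2]), array([-0.1,  0.1])])
(array([440.67535681,   2.18372194, 113.82534257]), [array([-0.2, -0.4]), array([-0.6, -0.1]), array([-0.3,  0.7])])
```

>>> drive_tool(series=[[[0, 0, 0.001, 0, 0, 0, 0.02], [0, 0, 0.001, 0, 0, 0, 0.02], [0, 0, 0.001, 0, 0, 0, 0.02], [0, 0, 0.001, 0, 0, 0, 0.02], [0, 0, 0.001, 0, 0, 0, 0.02], [0, 0, 0.001, 0, 0, 0, 0.02], [0, 0, 0.001, 0, 0, 0, 0.02], [0, 0, 0.001, 0, 0, 0, 0.02]]])

```text
time: 2.82
ee_pos: [520.1, -289.9, 112.4]
ee_rot: [-3.132, 0.213, 0.006]
wrist_force: [-0.7, -0.9, -0.7]
width: 44.2
```

>>> drive_tool(series=[[[0, 0, 0.01, 0, 0, 0, 0.02], [0, 0, 0.03, 0, 0, 0, 0.02], [0, 0, 0.06, 0, 0, 0, 0.02], [0, 0, 0.09, 0, 0, 0, 0.02], [0, 0, 0.12, 0, 0, 0, 0.02], [0, 0, 0.14, 0, 0, 0, 0.02], [0, 0, 0.15, 0, 0, 0, 0.02], [0, 0, 0.15, 0, 0, 0, 0.02]]])

```text
time: 3.48
ee_pos: [520.6, -290.2, 265.2]
ee_rot: [-3.133, 0.213, 0.001]
wrist_force: [1.4, -0.2, -0.6]
width: 20.5
```

```bash
python3 - <<'E'
from h import *
import pickle
w=snapshot('wrist');save(w,'w2.png');pickle.dump(w,open('w2.pkl','wb'));s=state()
print(s['time'],s['ee_pos'],s['ee_rot'],s['width'],s['wrist_force'])
E
```

```text
3.5333 [ 520.2632734  -289.97670677  262.92375725] [-3.13215842  0.21312243  0.00404558] 19.553032747679808 [-0.23847626  0.38455502 -1.52578991]
```

View pics/w2.png

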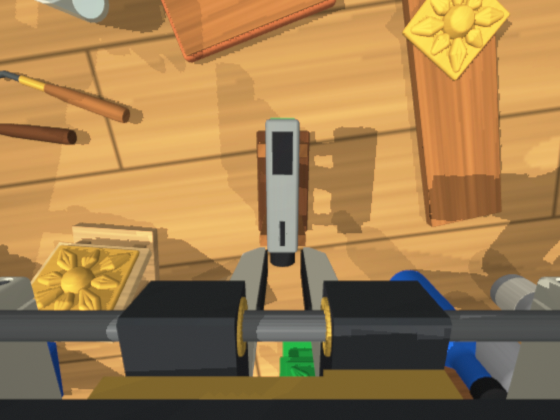

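The fingers close slowly (44 mm after 0.67 s), so I lifted before they had gripped. I'll check that the thermometer stayed put, then redo the grasp.

```bash
python3 - <<'E'
from h import *
import pickle
np.set_printoptions(precision=1,suppress=True)
for f in('w1','w2'):
    w=pickle.load(open(f+'.pkl','rb'))
    c=cv2.cvtColor(w['img'],cv2.COLOR_RGB2HSV)
    m=((c[...,1]<50)&(c[...,2]>100)).astype(np.uint8); m[:105]=0;m[252:]=0;m[:,:255]=0;m[:,:]*=1;m[:,312:]=0
    for v in(130,150,180,220,235):
        u=np.flatnonzero(m[v]); print(f,v,u.min(),u.max(),onz(w,u.min(),v,152),onz(w,u.max()+1,v,152))
    v=np.flatnonzero(m[:,275:292].any(1));print(v.min(),v.max(),onz(w,283,v.min(),152),onz(w,283,v.max()+1,152))
E
```

```text
w1 130 271 300 [ 600.4 -282.4  152. ] [ 595.9 -316.5  152. ]
w1 150 271 299 [ 578.2 -279.1  152. ] [ 573.7 -312.7  152. ]
w1 180 271 299 [ 543.3 -274.1  152. ] [ 538.7 -308.6  152. ]
w1 220 271 298 [ 493.4 -266.8  152. ] [ 488.8 -301.5  152. ]
w1 235 272 298 [ 473.5 -265.2  152. ] [ 469.  -299.2  152. ]
122 242 [ 607.3 -297.2  152. ] [ 460.9 -277.6  152. ]
w2 130 266 298 [ 598.6 -282.1  152. ] [ 594. -316.  152.]
w2 150 266 298 [ 578.5 -279.1  152. ] [ 573.8 -313.6  152. ]
w2 180 266 297 [ 547.  -274.3  152. ] [ 542.3 -308.7  152. ]
w2 220 267 297 [ 501.8 -268.5  152. ] [ 497.1 -303.2  152. ]
w2 235 267 297 [ 484.  -265.8  152. ] [ 479.2 -301.   152. ]
119 251 [ 606.9 -301.1  152. ] [ 460.6 -281.1  152. ]
```

>>> drive_tool(series=[[[0, 0, 0, 0, 0, 0, 0.093], [0, 0, 0, 0, 0, 0, 0.093], [0, 0, 0, 0, 0, 0, 0.093], [0, 0, 0, 0, 0, 0, 0.093], [0, 0, 0, 0, 0, 0, 0.093], [0, 0, 0, 0, 0, 0, 0.093], [0, 0, 0, 0, 0, 0, 0.093], [0, 0, 0, 0, 0, 0, 0.093]]])

```text
time: 4.2
ee_pos: [520.2, -290.0, 262.9]
ee_rot: [-3.132, 0.213, 0.004]
wrist_force: [0.3, 0.1, 0.0]
width: 68.9
```

>>> drive_tool(series=[[[0, 0, 0, 0, 0, 0, 0.093], [0, 0, -0.03, 0, 0, 0, 0.093], [0.001, 0, -0.06, 0, 0, 0, 0.093], [0.002, 0.001, -0.09, 0, 0, 0, 0.093], [0.002, 0.001, -0.115, 0, 0, 0, 0.093], [0.002, 0.001, -0.135, 0, 0, 0, 0.093], [0.002, 0.001, -0.15, 0, 0, 0, 0.093], [0.002, 0.001, -0.15, 0, 0, 0, 0.05]]])

```text
time: 4.87
ee_pos: [521.2, -288.3, 109.7]
ee_rot: [-3.13, 0.213, 0.01]
wrist_force: [0.3, -0.6, -1.0]
width: 89.7
```

>>> drive_tool(series=[[[0, 0, 0, 0, 0, 0, 0.02], [0, 0, 0, 0, 0, 0, 0.02], [0, 0, 0, 0, 0, 0, 0.02], [0, 0, 0, 0, 0, 0, 0.02], [0, 0, 0, 0, 0, 0, 0.02], [0, 0, 0, 0, 0, 0, 0.02], [0, 0, 0, 0, 0, 0, 0.02], [0, 0, 0, 0, 0, 0, 0.02]]])

```text
time: 5.53
ee_pos: [521.2, -288.4, 109.8]
ee_rot: [-3.13, 0.213, 0.01]
wrist_force: [-0.2, -0.1, 0.0]
width: 37.5
```

>>> drive_tool(series=[[[0, 0, 0, 0, 0, 0, 0.02], [0, 0, 0, 0, 0, 0, 0.02], [0, 0, 0, 0, 0, 0, 0.02], [0, 0, 0, 0, 0, 0, 0.02], [0, 0, 0, 0, 0, 0, 0.02], [0, 0, 0, 0, 0, 0, 0.02], [0, 0, 0, 0, 0, 0, 0.02], [0, 0, 0, 0, 0, 0, 0.02]]])

```text
time: 6.2
ee_pos: [521.2, -288.3, 109.8]
ee_rot: [-3.13, 0.213, 0.01]
wrist_force: [-0.2, 1.0, -0.1]
width: 35.4
```

>>> drive_tool(series=[[[0, 0, 0.01, 0, 0, 0, 0.02], [0, 0, 0.03, 0, 0, 0, 0.02], [0, 0, 0.055, 0, 0, 0, 0.02], [0, 0, 0.08, 0, 0, 0, 0.02], [0, 0, 0.105, 0, 0, 0, 0.02], [0.01, 0, 0.13, 0, 0, 0, 0.02], [0.02, 0, 0.14, 0, 0, 0, 0.02], [0.03, 0, 0.14, 0, 0, 0, 0.02]]])

```text
time: 6.87
ee_pos: [552.2, -288.7, 253.7]
ee_rot: [-3.132, 0.213, 0.003]
wrist_force: [0.3, 0.1, -1.6]
width: 35.2
```

>>> drive_tool(series=[[[0.01, 0, 0, 0, 0, 0, 0.02], [0.02, 0.01, 0, 0, -2, 0, 0.02], [0.03, 0.025, 0, -1, -5, -1, 0.02], [0.04, 0.045, 0, -1.5, -9, -1.2, 0.02], [0.05, 0.07, 0, -2, -13, -1.7, 0.02], [0.055, 0.09, 0, -2.7, -16, -2.1, 0.02], [0.057, 0.105, 0, -3, -18, -2.4, 0.02], [0.059, 0.11, 0, -3.2, -19, -2.5, 0.02]]])

```text
time: 7.53
ee_pos: [611.0, -176.6, 252.5]
ee_rot: [3.056, -0.274, 0.516]
wrist_force: [1.7, 0.4, -2.6]
width: 34.9
```

```bash
python3 - <<'E'
from h import *
from scipy.spatial.transform import Rotation as Q
w=snapshot('scene');save(w,'s3.png')
s=state();print(s['time'],s['ee_pos'],s['ee_rot'],s['joint_positions'],s['width'],s['wrist_force'])
g=Q.from_rotvec([-3.13,.213,.01]);a=Q.from_euler('z',-4,degrees=True);h=np.array([-.979,.202,0])
tgt=Q.from_rotvec(np.radians(30)*np.array([-.202,-.979,0]))*a*g
print('turn left',(tgt*Q.from_rotvec(s['ee_rot']).inv()).as_rotvec(degrees=True),'shift',np.array([610,-32,190])-s['ee_pos'])
E
```

```text
7.5833 [ 611.12572549 -176.8605865   252.67817926] [ 3.05573663 -0.27361083  0.51649575] [-0.35180886 -0.2220774   1.68079523  0.05733263  1.35280882  1.39451404] 35.18123586503282 [ 0.59442315 -0.53157375 -1.89315405]
turn left [ -1.68619095 -10.28366419  -1.43365249] shift [ -1.12572549 144.8605865  -62.67817926]
```

View pics/s3.png

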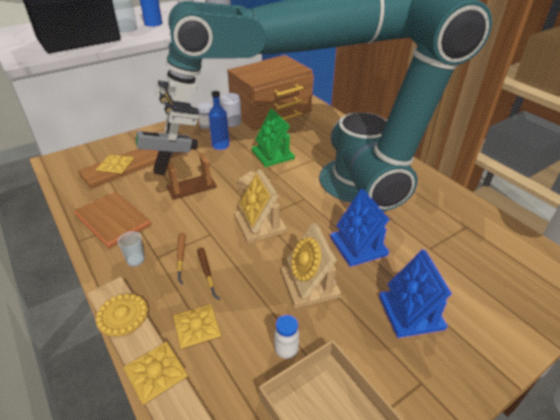

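The thermometer is held at scene (165,145), nose pitching down, with the stand empty. Next I'll swing across and then descend.

>>> drive_tool(series=[[[0, 0.01, 0, -0.2, -1, -0.1, 0.02], [0, 0.03, 0, -0.5, -3, -0.4, 0.02], [0, 0.055, 0, -0.8, -5, -0.7, 0.02], [0, 0.08, 0, -1.2, -7, -1, 0.02], [0, 0.105, -0.005, -1.5, -9, -1.3, 0.02], [0, 0.125, -0.015, -1.7, -10.3, -1.4, 0.02], [-0.001, 0.138, -0.027, -1.7, -10.3, -1.4, 0.02], [-0.001, 0.145, -0.035, -1.7, -10.3, -1.4, 0.02]]])

```text
time: 8.25
ee_pos: [609.7, -30.5, 216.0]
ee_rot: [2.977, -0.303, 0.786]
wrist_force: [0.5, 0.3, -2.6]
width: 35.4
```

>>> drive_tool(series=[[[0, 0, -0.006, 0, 0, 0, 0.02], [0, 0, -0.014, 0, 0, 0, 0.02], [0, 0, -0.021, 0, 0, 0, 0.02], [0, 0, -0.026, 0, 0, 0, 0.02], [0, 0, -0.028, 0, 0, 0, 0.02], [0, 0, -0.028, 0, 0, 0, 0.02], [0, 0, -0.028, 0, 0, 0, 0.02], [0, 0, -0.028, 0, 0, 0, 0.02]]])

```text
time: 8.92
ee_pos: [609.8, -30.7, 188.6]
ee_rot: [2.977, -0.304, 0.786]
wrist_force: [0.2, 0.1, -1.7]
width: 35.0
```

```bash
python3 - <<'E'
from h import *
from scipy.spatial.transform import Rotation as Q
s=state();print(s['time'],s['ee_pos'],s['ee_rot'],s['width'],s['wrist_force'])
S,T,W=[snapshot(n) for n in('scene','top','wrist')]
g=Q.from_rotvec([-3.13,.213,.01]);D=Q.from_rotvec(s['ee_rot'])*g.inv()
R0=Q.from_euler('z',172.3,degrees=True)
R=D*R0; o=s['ee_pos']+D.apply([1.3,-.7,.2])
lens=o+R.apply([85,0,21]); print('lens',lens,'xdir',R.apply([1,0,0]))
b=np.array([444,2,116.]); print('boss in nozzle',R.inv().apply(b-lens), 'ang',np.degrees(np.arccos(-R.apply([1,0,0])@[.848,-.175,.5])))
for n,c in(('S',S),('T',T),('W',W)): print(n,'lens',proj(c,lens),'boss',proj(c,b),'tail',proj(c,o+R.apply([-85,0,42])))
def cr(i,x,y,w,h): return cv2.resize(i[y:y+h,x:x+w,::-1],(400,300),interpolation=cv2.INTER_CUBIC)
cv2.imwrite('pics/c4.png',np.vstack([np.hstack([cr(S['img'],170,120,120,90),cr(T['img'],250,110,120,90)]),np.hstack([cr(W['img'],0,0,560,420),np.zeros((300,400,3),np.uint8)])]))
E
```

```text
8.9167 [609.84920764 -30.72116987 188.60255566] [ 2.97704943 -0.30376861  0.78647706] 35.01754421324584 [ 0.21133369  0.11331086 -1.71494428]
lens [528.41365872 -14.4966531  165.22126434] xdir [-0.84865335  0.17463202 -0.49929065]
boss in nozzle [99.09449498  0.85564212  0.29520635] ang 0.9450706034282738
S lens (np.float64(221.28901890599838), np.float64(191.4995911372753)) boss (np.float64(250.18013550580773), np.float64(197.66634259997937)) tail (np.float64(167.60583477386638), np.float64(172.48068370033027))
T lens (np.float64(314.2849105547032), np.float64(147.1139363934456)) boss (np.float64(307.1921167133232), np.float64(180.4032491052909)) tail (np.float64(328.0469440522152), np.float64(86.74619373016095))
W lens (np.float64(284.6237007920223), np.float64(351.6013384558289)) boss (np.float64(285.5011280505006), np.float64(448.1482649597619)) tail (np.float64(284.9531367802598), np.float64(111.21424656654652))
```

View pics/c4.png

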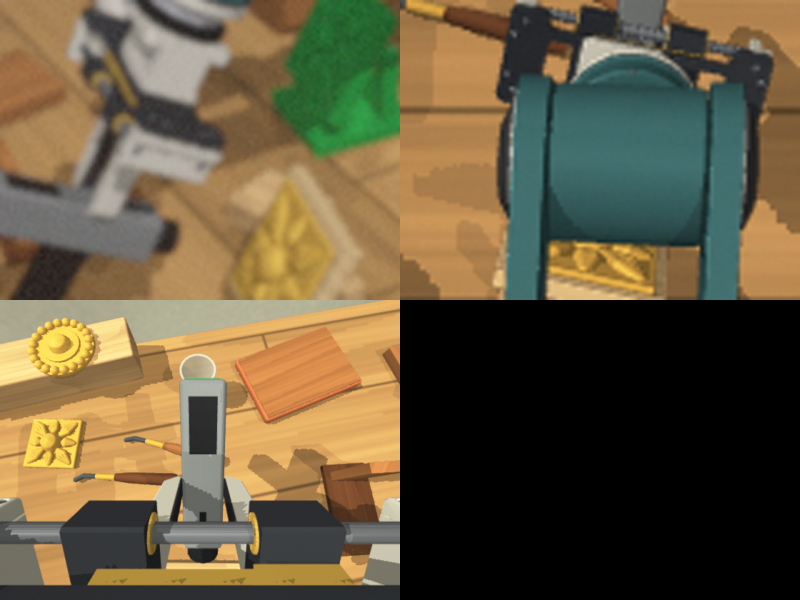

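The predicted nose (221,191) and observed nose (223,191) agree. The boss is about 99 mm away, 1 mm off axis, and the angle error is about 1°. Holding about 3.3 s.

>>> drive_tool(series=[[[0, 0, 0, 0, 0, 0, 0.02], [0, 0, 0, 0, 0, 0, 0.02], [0, 0, 0, 0, 0, 0, 0.02], [0, 0, 0, 0, 0, 0, 0.02], [0, 0, 0, 0, 0, 0, 0.02], [0, 0, 0, 0, 0, 0, 0.02], [0, 0, 0, 0, 0, 0, 0.02], [0, 0, 0, 0, 0, 0, 0.02]]])

```text
time: 9.73
ee_pos: [609.8, -30.5, 188.5]
ee_rot: [2.977, -0.303, 0.786]
wrist_force: [0.6, -1.1, -2.9]
width: 35.4
```

>>> drive_tool(series=[[[0, 0, 0, 0, 0, 0, 0.02], [0, 0, 0, 0, 0, 0, 0.02], [0, 0, 0, 0, 0, 0, 0.02], [0, 0, 0, 0, 0, 0, 0.02], [0, 0, 0, 0, 0, 0, 0.02], [0, 0, 0, 0, 0, 0, 0.02], [0, 0, 0, 0, 0, 0, 0.02], [0, 0, 0, 0, 0, 0, 0.02]]])

```text
time: 10.4
ee_pos: [609.8, -30.5, 188.4]
ee_rot: [2.977, -0.303, 0.786]
wrist_force: [-0.7, 0.3, -2.3]
width: 35.5
```

>>> drive_tool(series=[[[0, 0, 0, 0, 0, 0, 0.02], [0, 0, 0, 0, 0, 0, 0.02], [0, 0, 0, 0, 0, 0, 0.02], [0, 0, 0, 0, 0, 0, 0.02], [0, 0, 0, 0, 0, 0, 0.02], [0, 0, 0, 0, 0, 0, 0.02], [0, 0, 0, 0, 0, 0, 0.02], [0, 0, 0, 0, 0, 0, 0.02]]])

```text
time: 11.07
ee_pos: [609.8, -30.5, 188.4]
ee_rot: [2.977, -0.303, 0.786]
wrist_force: [-0.2, 0.3, -2.3]
width: 35.6
```

>>> drive_tool(series=[[[0, 0, 0, 0, 0, 0, 0.02], [0, 0, 0, 0, 0, 0, 0.02], [0, 0, 0, 0, 0, 0, 0.02], [0, 0, 0, 0, 0, 0, 0.02], [0, 0, 0, 0, 0, 0, 0.02], [0, 0, 0, 0, 0, 0, 0.02], [0, 0, 0, 0, 0, 0, 0.02], [0, 0, 0, 0, 0, 0, 0.02]]])

```text
time: 11.73
ee_pos: [609.8, -30.5, 188.4]
ee_rot: [2.977, -0.303, 0.786]
wrist_force: [0.0, 0.1, -2.7]
width: 34.9
```

>>> drive_tool(series=[[[0, 0, 0, 0, 0, 0, 0.02], [0, 0, 0, 0, 0, 0, 0.02], [0, 0, 0, 0, 0, 0, 0.02], [0, 0, 0, 0, 0, 0, 0.02], [0, 0, 0, 0, 0, 0, 0.02], [0, 0, 0, 0, 0, 0, 0.02], [0, 0, 0, 0, 0, 0, 0.02], [0, 0, 0, 0, 0, 0, 0.02]]])

```text
time: 12.4
ee_pos: [609.8, -30.5, 188.4]
ee_rot: [2.977, -0.303, 0.786]
wrist_force: [-1.1, -0.6, -2.6]
width: 35.1
```

Now reversing the path.

>>> drive_tool(series=[[[0.003, 0, 0.008, 0, 0, 0, 0.02], [0.005, -0.002, 0.024, 0, 0, 0, 0.02], [0.005, -0.008, 0.042, 0, 0, 0, 0.02], [0.005, -0.022, 0.056, 0.3, 2, 0.3, 0.02], [0.003, -0.042, 0.062, 0.8, 5, 0.7, 0.02], [0, -0.065, 0.065, 1.4, 8, 1.1, 0.02], [0, -0.085, 0.065, 1.7, 10, 1.4, 0.02], [0, -0.1, 0.065, 1.9, 11, 1.5, 0.02]]])

```text
time: 13.07
ee_pos: [610.3, -132.3, 254.7]
ee_rot: [3.062, -0.271, 0.495]
wrist_force: [-0.4, 0.3, -2.2]
width: 35.0
```

>>> drive_tool(series=[[[0, -0.015, 0, 0.3, 2, 0.3, 0.02], [-0.005, -0.035, 0, 0.8, 5, 0.7, 0.02], [-0.015, -0.06, 0, 1.4, 8, 1.1, 0.02], [-0.03, -0.085, 0, 1.8, 11, 1.5, 0.02], [-0.045, -0.11, 0, 2.3, 14, 1.9, 0.02], [-0.06, -0.13, 0, 2.8, 17, 2.3, 0.02], [-0.07, -0.145, 0, 3, 18.5, 2.5, 0.02], [-0.075, -0.152, 0, 3, 18.5, 2.5, 0.02]]])

```text
time: 13.73
ee_pos: [535.1, -286.3, 254.6]
ee_rot: [-3.132, 0.21, 0.013]
wrist_force: [0.9, 0.0, -2.1]
width: 35.0
```

```bash
cat > left.py <<'E'
from h import *
from scipy.spatial.transform import Rotation as Q
s=state();print(s['time'],s['ee_pos'],s['width'],s['wrist_force'])
print('turn',(Q.from_rotvec([-3.13,.213,.01])*Q.from_rotvec(s['ee_rot']).inv()).as_rotvec(degrees=True),'shift',np.array([521.2,-288.3,109.8])-s['ee_pos'])
E
python3 left.py
```

```text
13.7333 [ 535.10540309 -286.32439148  254.57986827] 35.01091031902729 [ 0.93073049  0.0354797  -2.08327083]
turn [ 0.07758723 -0.1131026  -0.11526628] shift [ -13.90540309   -1.97560852 -144.77986827]
```

>>> drive_tool(series=[[[-0.007, -0.001, 0, 0, 0, 0, 0.02], [-0.014, -0.002, -0.01, 0, 0, 0, 0.02], [-0.014, -0.002, -0.035, 0, 0, 0, 0.02], [-0.014, -0.002, -0.06, 0, 0, 0, 0.02], [-0.014, -0.002, -0.085, 0, 0, 0, 0.02], [-0.014, -0.002, -0.105, 0, 0, 0, 0.02], [-0.014, -0.002, -0.118, 0, 0, 0, 0.02], [-0.014, -0.002, -0.125, 0, 0, 0, 0.02]]])

```text
time: 14.4
ee_pos: [520.8, -287.5, 128.3]
ee_rot: [-3.131, 0.209, 0.014]
wrist_force: [0.3, 0.2, -1.8]
width: 35.3
```

```bash
python3 left.py; python3 - <<'E'
from h import *
S,W=snapshot('scene'),snapshot('wrist')
cr=lambda i,x,y,w,h: cv2.resize(i[y:y+h,x:x+w,::-1],(400,300),interpolation=cv2.INTER_CUBIC)
cv2.imwrite('pics/c5.png',np.hstack([cr(S['img'],140,120,100,75),cr(W['img'],140,60,280,210)]))
E
```

```text
14.4 [ 520.78805732 -287.47503935  128.26460673] 35.341853586814395 [ 0.29786748  0.18996097 -1.79065969]
turn [ 0.04298409 -0.13409054 -0.13666724] shift [  0.41194268  -0.82496065 -18.46460673]
```

View pics/c5.png

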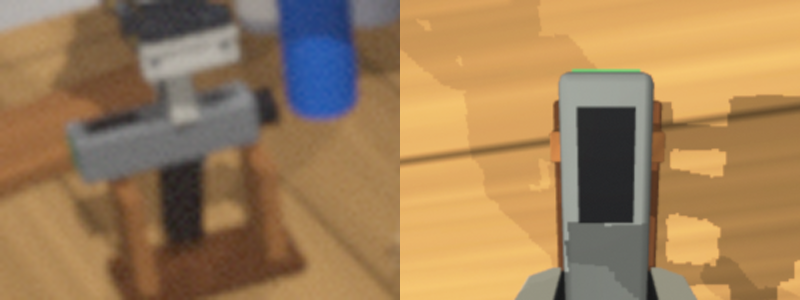

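The barrel is centred over both uprights with the grip in the gap, 18 mm above its seat. Lowering gently.

>>> drive_tool(series=[[[0, -0.001, -0.004, 0, 0, 0, 0.02], [0, -0.001, -0.008, 0, 0, 0, 0.02], [0, -0.001, -0.011, 0, 0, 0, 0.02], [0, -0.001, -0.014, 0, 0, 0, 0.02], [0, -0.001, -0.016, 0, 0, 0, 0.02], [0, -0.001, -0.0175, 0, 0, 0, 0.02], [0, -0.001, -0.0185, 0, 0, 0, 0.02], [0, -0.001, -0.0185, 0, 0, 0, 0.02]]])

```text
time: 15.17
ee_pos: [521.0, -288.8, 110.6]
ee_rot: [-3.131, 0.21, 0.014]
wrist_force: [-0.3, -0.7, -2.4]
width: 35.2
```

>>> drive_tool(series=[[[0, 0, 0, 0, 0, 0, 0.02], [0, 0, 0, 0, 0, 0, 0.02], [0, 0, 0, 0, 0, 0, 0.02], [0, 0, 0, 0, 0, 0, 0.02], [0, 0, 0, 0, 0, 0, 0.02], [0, 0, 0, 0, 0, 0, 0.02], [0, 0, 0, 0, 0, 0, 0.02], [0, 0, 0, 0, 0, 0, 0.02]]])

```text
time: 15.83
ee_pos: [521.0, -288.9, 110.6]
ee_rot: [-3.131, 0.21, 0.014]
wrist_force: [-0.4, -0.1, -2.3]
width: 35.3
```

```bash
python3 left.py
```

```text
15.8333 [ 520.96455614 -288.85603995  110.61963117] 35.31017928923168 [-0.4046058  -0.13766796 -2.33293698]
turn [ 0.05273187 -0.13211413 -0.12646517] shift [ 0.23544386  0.55603995 -0.81963117]
```

The force still shows the full weight hanging, so I'll lower a bit more until the load transfers.

>>> drive_tool(series=[[[0, 0, -0.0005, 0, 0, 0, 0.02], [0, 0, -0.001, 0, 0, 0, 0.02], [0, 0, -0.0013, 0, 0, 0, 0.02], [0, 0, -0.0016, 0, 0, 0, 0.02], [0, 0, -0.0016, 0, 0, 0, 0.02], [0, 0, -0.0016, 0, 0, 0, 0.02], [0, 0, -0.0016, 0, 0, 0, 0.02], [0, 0, -0.0016, 0, 0, 0, 0.02]]])

```text
time: 16.5
ee_pos: [521.0, -288.9, 109.7]
ee_rot: [-3.132, 0.21, 0.013]
wrist_force: [-2.6, 2.2, 6.1]
width: 35.4
```

Contact: +6 N upward, so it is seated. Holding for 0.67 s, then releasing.

>>> drive_tool(series=[[[0, 0, 0, 0, 0, 0, 0.02], [0, 0, 0, 0, 0, 0, 0.02], [0, 0, 0, 0, 0, 0, 0.02], [0, 0, 0, 0, 0, 0, 0.02], [0, 0, 0, 0, 0, 0, 0.04], [0, 0, 0, 0, 0, 0, 0.06], [0, 0, 0, 0, 0, 0, 0.093], [0, 0, 0, 0, 0, 0, 0.093]]])

```text
time: 17.17
ee_pos: [521.1, -288.9, 109.7]
ee_rot: [-3.132, 0.21, 0.013]
wrist_force: [0.8, -0.1, 0.9]
width: 55.4
```

>>> drive_tool(series=[[[0, 0, 0, 0, 0, 0, 0.093], [0, 0, 0, 0, 0, 0, 0.093], [0, 0, 0, 0, 0, 0, 0.093], [0, 0, 0, 0, 0, 0, 0.093], [0, 0, 0, 0, 0, 0, 0.093], [0, 0, 0, 0, 0, 0, 0.093], [0, 0, 0, 0, 0, 0, 0.093], [0, 0, 0, 0, 0, 0, 0.093]]])

```text
time: 17.83
ee_pos: [521.0, -288.9, 109.6]
ee_rot: [-3.131, 0.21, 0.013]
wrist_force: [0.0, -0.5, 0.1]
width: 92.6
```

>>> drive_tool(series=[[[0, 0, 0.005, 0, 0, 0, 0.093], [0, 0, 0.02, 0, 0, 0, 0.093], [0, 0, 0.045, 0, 0, 0, 0.093], [0, 0, 0.075, 0, 0, 0, 0.093], [0, 0, 0.105, 0, 0, 0, 0.093], [0, 0, 0.13, 0, 0, 0, 0.093], [0, 0, 0.15, 0, 0, 0, 0.093], [0, 0, 0.15, 0, 0, 0, 0.093]]])

```text
time: 18.5
ee_pos: [521.9, -289.4, 266.1]
ee_rot: [3.134, -0.21, -0.003]
wrist_force: [0.6, -0.6, 1.0]
width: 93.4
```

```bash
python3 left.py; python3 - <<'E'
from h import *
np.set_printoptions(precision=1,suppress=True)
S,w=snapshot('scene'),snapshot('wrist')
cr=lambda i,x,y,w,h: cv2.resize(i[y:y+h,x:x+w,::-1],(400,300),interpolation=cv2.INTER_CUBIC)
cv2.imwrite('pics/c6.png',np.hstack([cr(S['img'],140,120,100,75),cr(w['img'],140,60,280,210)]))
c=cv2.cvtColor(w['img'],cv2.COLOR_RGB2HSV)
m=((c[...,1]<50)&(c[...,2]>100)).astype(np.uint8); m[:105]=0;m[252:]=0;m[:,:255]=0;m[:,312:]=0
for v in(130,150,180,220):
    u=np.flatnonzero(m[v]);print(v,onz(w,(u.min()+u.max()+1)/2,v,152))
v=np.flatnonzero(m[:,275:292].any(1));print(onz(w,283,v.min(),152),onz(w,283,v.max()+1,152))
E
```

```text
18.5 [ 521.8701161  -289.40268775  266.08102168] 93.41743744382723 [ 0.5760051  -0.62697134  1.04116229]
turn [ 0.27536732  0.23089271 -0.12804472] shift [  -0.6701161     1.10268775 -156.28102168]
130 [ 596.7 -299.5  152. ]
150 [ 576.7 -296.8  152. ]
180 [ 545.3 -292.6  152. ]
220 [ 500.5 -286.1  152. ]
[ 606.6 -299.8  152. ] [ 461.9 -280.4  152. ]
```

View pics/c6.png

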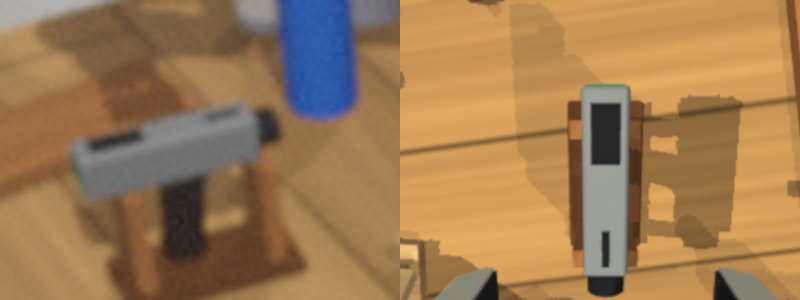

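It rests level on both uprights, within about 1 mm of its start pose, and the gripper is clear. Handing in.

```bash
python3 -c "from station import hand_in; print(hand_in())"
```

```text
the job is handed in; nothing more can be done
None
```

The thermometer was aimed at the square rosette's boss, held there, and laid back on its stand, and the job is handed in. No verdict was reported. The arm finished at 18.5 s of the 59 s allowed.

- **Aiming:** The lens was about 99 mm from the boss, about 1 mm off axis and about 1° from the normal, worked out from the measured poses. It was held still for about 3.5 s. In the scene camera, the nose was within 2 px of where it was predicted.
- **Placing:** I lowered the thermometer until the wrist force went from -2.3 N to +6 N, held it briefly, then opened the fingers. The last pictures show it level on both uprights with the grip between them, about 1 mm from where it started. The gripper is open about 156 mm above its grasp height.
- **What went wrong:** The first grasp missed because the fingers close slowly and I lifted too early. A picture showed the thermometer had not moved, and the second grasp held.
- **Disagreement between views:** The estimates of the boss position differed by about 5 mm between camera views. I used a middle value, well inside the 18 mm limit.

I saw no sign that either easel was touched.

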